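# Clear the banding wheel and show the ball dish over it

### The arm

A 6-joint arm with a two-finger parallel gripper is mounted at the origin on the work surface. World frame = base frame: x ahead of the robot, y to its left, z up, the work surface at z = 0. Lengths are in m, angles in rad, forces in N, time in s.
With the tool pointing down it reaches from about 0.325 to 0.775 m from the base axis. Payload 5.5 kg.
Tool frame: the origin (TCP) lies on the front face of the gripper's body, between the roots of the fingers; the fingertips stand 73 mm ahead of it and the grasp point (between the pads) lies 54 mm ahead of it; z points along the fingers, y is the line along which they close (so a half turn about z gives the same grasp; the last joint's range is limited). The gripper opens to 85 mm and grips with 20 to 120 N. Pads are 22 mm wide; open, the fingers measure 114 mm over their backs; the gripper's body (76 mm by 85 mm) begins 54 mm behind the grasp point. The pads swing forward as they close: fully open they stand 13 mm farther back than shut.
Start: joints at [-1.209, 0.091, 1.231, -0, 1.82, -0.057], TCP at [0.244, -0.548, 0.304] pointing down, gripper open.
Joint ranges: [-2.87, 2.87], [-0.86, 2.18], [0.17, 2.46], [-1.51, 4.65], [0.06, 2.69], [-2.65, 2.65]. Speed limits (rad/s): [2.57, 2.57, 3.01, 3.14, 3.14, 3.14].

### API

Orientations are given as a rotation vector (axis times angle).
In Python, from bench import readout, viewer, finish_job gives the robot as it stands.
- The arm moves only by the tool carry_out, never from a script. Its argument "targets" is a list of rows, each an object of numbers: "x", "y", "z": the shift along the tool's x, y, z in m; "rx", "ry", "rz": the turn, a rotation vector about the tool's x, y, z in degrees; "grip": the closure in counts, from 0 (fully open) to 255 (shut). A call has exactly 5 rows; each row shifts and turns the commanded pose from where the row before left it, along the tool's axes as they then stand; what a row does not reach is not made up. A row lasts 1/12 s, in which the tool goes at most 41.7 mm and 7.16 degrees, less where a joint would pass 70% of its speed; a pose out of reach is approached as far as the arm can. A call is refused whole if a number of a shift passes 0.0417 or a number of a turn 7.16, either way. A call with a gripper value outside its range is refused whole. The fingers move at their own pace and stop on an object; "grip_force" is the grip in N (left out, the last holds). Time passes only in rows, so rows that do not move let the fingers close, or fill a call up. It gives the time, the measured TCP pose, the force, the opening and the grip force at its end, in the units of the state.
- readout.get_state(): the state, without advancing time (a new reading comes with each control period).
- viewer.capture(name): name is "scene" or "side" or "wrist"; returns a dict with "pixels" (400x640x3 uint8, red, green, blue), "depth" (400x640 float32, m along the optical axis (not along the pixel's ray), 0 where there is no reading), "intrinsics" (3x3 intrinsics, pixels), "distortion" ([k1, k2, p1, p2, k3] as OpenCV has them; the pictures are not rectified), "extrinsics" (4x4, takes a point from camera to world coordinates). Camera axes: x right, y up, looking along -z (the intrinsics and any distortion apply to the point x, -y, -z); pixel columns grow to the right and rows downward; lengths in m; the calibration is good to about 2 mm. A picture is of the moment at which its call begins.
- finish_job(): hands the job in; it is judged then, once.
The state is a dict: "time": time; "joint_pos": joint angles; "qvel": joint speeds; "joint_efforts": joint torques, N m; "position": TCP position; "eef_rot": TCP orientation; "wrist_force": force on the tool from outside, world axes, zero at the start; "torque": the same for the moment, N m; "grip_width": opening from 0.0 (shut) to 1.0 (fully open); "finger_force": force on a finger pad.
Only numpy, scipy, OpenCV 4.12 (cv2) and the standard library are available. Lean on these libraries where they do the work, as an engineer would, in place of code of your own. Each camera call takes 0.05 s, during which the arm holds its last target. There are 200 camera calls.

### The job

Clear the banding wheel by hanging the small metal pail by its arch handle on the stand's hook, and let go of it. Then lift the wide dish by its wooden arch handle, carry it over the middle of the banding wheel and give it a quarter turn (either way round) from how it stood on its board, keeping it level and the loose steel ball in the middle of the dish all the while, and leave the bowl, bottle and brush alone. Finish still holding the dish in the gripper, level and still, its foot about 100 mm above the wheel's top.

Things in the scene. Friction and masses are not known exactly. Their poses are not given: they have to be found in the camera images.
- pail: Open metal pail, 0.11-0.22 kg, 72 mm across at the foot, 88 mm at the rim, 70 mm tall, loose, standing on the banding wheel. Two flat straps rise from the rim, 94 mm apart over their outsides, to a rigid straight crossbar (the handle), 10 x 10 mm, 94 mm long along the pail's y, centre 145 mm above the foot, leaving 70 mm free between rim and bar. Origin: centre of the underside, z up.
- pail_grip (a point): Centre of the pail's crossbar, axes as the pail; the bar's underside is 5 mm below. To leave the bar's middle free for the hook, it can be gripped some 27 mm to one side of the middle, fingers closing across it (pail's x).
- hook_seat (a point): Where a handle's underside rests: on top of the hook's round level arm (8 mm thick), 219 mm above the table, 85 mm from the post's axis. Axes as the stand: the arm runs from the post along -x, level to 108 mm from the post's axis, then turns up; its tip is 124 mm out, 22 mm higher than the seat. The handle bar must lie across the arm between post and tip.
- hook: Fixed dark steel stand with one upturned hook: round foot 100 mm across, 12 mm thick, post 16 mm thick, 235 mm tall. Origin: centre of the foot's underside, z up; the hook points along its -x axis.
- wheel: Fixed low banding wheel (potter's turntable, it does not turn here), round head 190 mm across, its flat top 40 mm above the table. Origin: centre of its underside on the table.
- board: Fixed flat plywood board 130 mm (x) by 220 mm (y), 10 mm thick; at the start the dish stands centred on it, with its handle along the board's long (y) side. Origin: centre of the underside.
- dish: Round cream stoneware dish, 0.28-0.46 kg, 180 mm across, rim 38 mm above its foot (68 mm across), inside sloping 15 degrees to a flat middle 30 mm across, 10 mm above the foot. A rigid wooden arch spans it: uprights at y = +-91 mm and a straight crossbar 12 x 12 mm, 190 mm long along y, centre 115 mm, top 121 mm above the foot. Origin: centre of the underside, z up.
- dish_grip (a point): Centre of the dish's wooden crossbar, 115 mm above its foot, straight over the dish's middle; the bar runs along y, the fingers close across it along x.
- ball_center (a point): Centre of the loose steel ball, 28 mm across, 90 g, lying in the middle of the dish; it rolls if the dish is tilted or jerked.
- bowl: Green glazed bowl, 110 mm across, 50 mm tall, to be left alone. Origin: centre of the underside.
- bottle: White plastic bottle, 56 mm across, 130 mm tall, to be left alone. Origin: centre of the underside.
- brush: Wooden-handled brush lying on the table, along its x axis, to be left alone.
- ball: The steel ball as a body; its origin turns with it as it rolls, use ball_center for its place.

How it is judged:
On the way, in this order (a step that is already met when the one before it is completed fails the run):
1. the pail hangs upright by its handle on the hook and has been let go (contact force between pail and hook above 0.5 N and height (world z) of pail above 0.07 m and distance between pail_grip and hook_seat below 0.06 m and angle between pail's own z axis and vertical below 0.3 rad and contact force between pail and the fingers below 0.05 N and linear speed of pail below 0.1 m/s), for 0.3 s.
2. then the dish is lifted clear of its board, ball in its middle (height (world z) of dish above 0.05 m and contact force between dish and board below 0.05 N and contact force between dish and the fingers above 1 N and horizontal distance between ball_center and dish below 0.03 m), for 0.2 s.
At the end, for the whole second after the job is handed in: Pail hanging still on the hook, let go, upright within 0.3 rad. Dish held by the fingers alone, foot 60-140 mm over the wheel top, centre within 30 mm of the wheel's, quarter turned within 0.19 rad, level within 0.1 rad, still; ball at rest within 25 mm of its middle (contact force between pail and hook above 0.5 N and height (world z) of pail above 0.07 m and distance between pail_grip and hook_seat below 0.06 m and angle between pail's own z axis and vertical below 0.3 rad and contact force between pail and the fingers below 0.05 N and linear speed of pail below 0.05 m/s and horizontal distance between dish and wheel below 0.03 m and height (world z) of dish between 0.1 and 0.18 m and angle between the y axis of dish and the y axis of board, either way round above 1.38 rad and angle between dish's own z axis and vertical below 0.1 rad and horizontal distance between ball_center and dish below 0.025 m and z of ball_center in the frame of dish between 0.015 and 0.045 m and contact force between dish and the fingers above 1 N and contact force between dish and wheel below 0.05 N and contact force between dish and hook below 0.05 N and contact force between dish and pail below 0.05 N and linear speed of dish below 0.02 m/s and linear speed of ball below 0.03 m/s); the arm keeps its last pose, push and grip.
It fails at once if the ball rolls away from the dish's middle (35 mm) or leaves the dish (horizontal distance between ball_center and dish above 0.035 m).
It fails at once if the dish is tipped by more than 0.2 rad (angle between dish's own z axis and vertical above 0.2 rad).
It fails at once if the bowl, bottle or brush is shifted by more than 30 mm (distance of any of bowl, bottle, brush from where it was at the start of the episode above 0.03 m).
It also fails if it takes over 66 s, if anything falls off the work surface, if the arm or the gripper's body presses on something with over 40 N, if the wrist force passes 120 N, or if a joint passes its speed limit or range.

## Working session

There is one attempt and no reset: what is moved stays moved. The work goes in short steps, Python scripts to look and compute and a tool call to move; the robot and the scene stay as the last step left them, time stands still between calls to the robot, and variables do not carry over. Pictures are saved under pics/ and viewed, at most 10 in all, crops included, and the job is handed in when it is done.

Besides the shell and the picture viewer there is one more tool, called after ">>>" by a JSON object that holds its "fn" and its "kwargs", one argument or row to a line. carry_out: Moves the arm, as the interface text tells. Its arguments: {"type":"object","properties":{"targets":{"type":"array"},"grip_force":{"type":"number"}},"required":["targets"]}

```bash
mkdir -p pics; ls; python3 - <<'E'
from bench import readout, viewer
import cv2,pickle
s=readout.get_state();print(s)
for n in("scene","side"):
    c=viewer.capture(n);pickle.dump(c,open(n+".pkl","wb"));cv2.imwrite(f"pics/{n}0.png",c["pixels"][:,:,::-1]);print(n,c["intrinsics"],c["distortion"],c["extrinsics"])
E
```

```text
pics
{'time': 0.0, 'joint_pos': array([-1.20866943e+00,  9.18940959e-02,  1.23188460e+00,  7.79533087e-06,
        1.81980356e+00, -5.67095485e-02]), 'qvel': array([-3.51426950e-03,  1.63407180e-05, -4.92942285e-04,  1.32074945e-03,
       -4.65875872e-04,  1.24497352e-03]), 'joint_efforts': array([-3.03607812e-03, -4.58734524e+01, -4.18030715e+01, -1.87016876e-04,
        1.16504656e-02,  1.76102606e-05]), 'position': array([ 0.2439651 , -0.54801176,  0.30273035]), 'eef_rot': array([-3.07102995e+00, -6.52702302e-01,  4.63380165e-04]), 'wrist_force': array([-0.12576774, -0.04686807, -0.93909746]), 'torque': array([-0.03303812, -0.02346714,  0.00169169]), 'finger_force': 0.0, 'grip_width': 1.0020440482616502}
scene [[429.98777362   0.         311.9995371 ]
 [  0.         429.98777362 203.22267431]
 [  0.           0.           1.        ]] [0.02379888 0.         0.         0.         0.        ] [[-0.37507611 -0.80986147  0.45104579  1.09332705]
 [ 0.92697333 -0.3244246   0.18833246  0.22000595]
 [-0.00619285  0.48874643  0.87240391  1.06497713]
 [ 0.          0.          0.          1.        ]]
side [[384.21713282   0.         318.79402794]
 [  0.         384.21713282 204.15464426]
 [  0.           0.           1.        ]] [-0.00942833  0.          0.          0.          0.        ] [[-0.99535676  0.08332852 -0.04817957  0.56880711]
 [-0.09446897 -0.74974601  0.65494774  0.59534062]
 [ 0.01845339  0.65645814  0.75413672  0.80358728]
 [ 0.          0.          0.          1.        ]]
```

View pics/scene0.png

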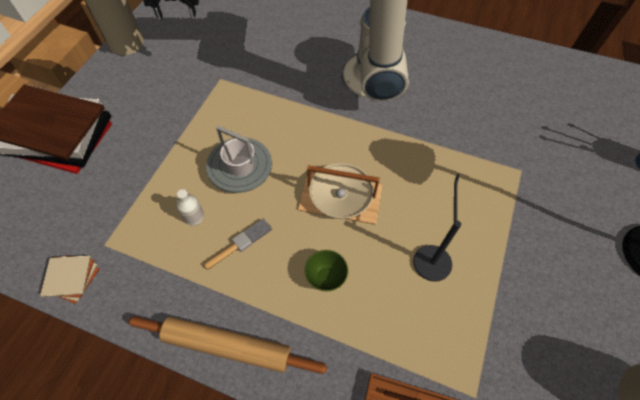

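View pics/side0.png

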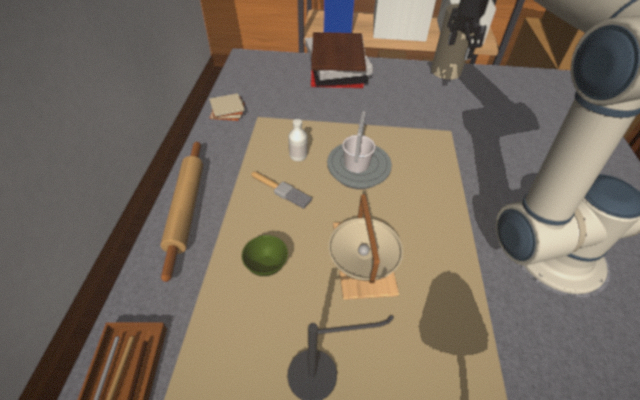

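Scene: the pail is on the wheel at about (238,155), the dish at (341,190), the hook foot at (433,263) with its tip at (457,177). The bowl is at (326,270), the bottle at (188,207) and the brush at (240,242).

```bash
cat > h.py <<'E'
import numpy as np, cv2
def cloud(c):
    h,w=c["depth"].shape
    v,u=np.mgrid[:h,:w]
    p=cv2.undistortPoints(np.stack([u,v],-1).reshape(-1,1,2).astype(float),c["intrinsics"],np.array(c["distortion"])).reshape(h,w,2)
    d=c["depth"]; P=np.stack([p[...,0]*d,-p[...,1]*d,-d],-1)
    E=c["extrinsics"]; W=P@E[:3,:3].T+E[:3,3]; W[d<=0]=np.nan
    return W
def line(P):
    m=(P[:,:2].min(0)+P[:,:2].max(0))/2; q=P[:,:2]-P[:,:2].mean(0); d=np.linalg.svd(q,full_matrices=False)[2][0]
    t=q@d; return P[:,:2].mean(0)+d*(t.min()+t.max())/2, np.degrees(np.arctan2(d[1],d[0]))%180, t.max()-t.min(), len(P)
def circ(P):
    c,r=cv2.minEnclosingCircle(P[:,:2].astype(np.float32)); return c,r,len(P)
E
python3 - <<'E'
import pickle,numpy as np
from h import *
for n,B in (("scene",dict(pail=(195,115,275,190),dish=(295,155,390,225),hook=(405,165,470,285),bowl=(300,245,355,295),bottle=(172,185,207,228))),("side",dict(pail=(325,108,395,190),dish=(325,185,405,302),hook=(285,310,400,400),bowl=(238,230,292,280),bottle=(285,118,310,165)))):
    c=pickle.load(open(n+".pkl","rb"));W=cloud(c)
    def g(k,a,b):
        x0,y0,x1,y1=B[k];P=W[y0:y1,x0:x1].reshape(-1,3);return P[(P[:,2]>a)&(P[:,2]<b)]
    print(n,"bar pail",line(g("pail",.172,.2)))
    print("wheel",circ(g("pail",.033,.047)))
    print("pailrim",circ(g("pail",.1,.118)))
    print("dish bar",line(g("dish",.115,.14)), "rim",circ(g("dish",.04,.054)))
    P=g("dish",.005,.016);print("board",cv2.minAreaRect(P[:,:2].astype(np.float32)))
    print("arm",line(g("hook",.2,.226)), line(g("hook",.2,.25)))
    P=g("hook",.228,.26);print("tops",np.round(P[::3],3).tolist())
    print("foot",circ(g("hook",.006,.018)), "post",np.nanmedian(g("hook",.05,.19),0))
    print("bowl",circ(g("bowl",.03,.06)),"bottle",circ(g("bottle",.02,.2)))
E
```

```text
scene bar pail (array([ 0.52802842, -0.23788067]), np.float64(84.67967931383387), np.float64(0.09597847380902572), 181)
wheel ((0.5173339247703552, -0.2483489215373993), 0.09698890894651413, 1883)
pailrim ((0.5245317220687866, -0.23819389939308167), 0.04900246113538742, 214)
dish bar (array([0.49852361, 0.05911698]), np.float64(100.03805427984472), np.float64(0.19078323153486887), 432) rim ((0.4999183714389801, 0.058786261826753616), 0.09521985799074173, 442)
board ((0.46593573689460754, 0.055504754185676575), (0.21767190098762512, 0.22948595881462097), 10.650652885437012)
arm (array([0.53980234, 0.3371673 ]), np.float64(11.76556795283952), np.float64(0.1291174295570745), 205) (array([0.53651378, 0.33637083]), np.float64(12.028510611244748), np.float64(0.135906891397384), 279)
tops [[0.471, 0.32, 0.236], [0.473, 0.321, 0.236], [0.473, 0.32, 0.231], [0.475, 0.325, 0.237], [0.475, 0.324, 0.233], [0.477, 0.323, 0.231], [0.589, 0.343, 0.232], [0.588, 0.349, 0.236], [0.593, 0.344, 0.235], [0.589, 0.35, 0.232], [0.595, 0.342, 0.234], [0.592, 0.348, 0.233], [0.59, 0.354, 0.233], [0.596, 0.3
[... 1750 characters left out ...]
5], [0.592, 0.351, 0.234], [0.587, 0.35, 0.232], [0.6, 0.353, 0.231], [0.595, 0.353, 0.234], [0.59, 0.353, 0.234], [0.586, 0.352, 0.234], [0.598, 0.354, 0.232], [0.593, 0.354, 0.233], [0.589, 0.354, 0.233], [0.584, 0.351, 0.228], [0.594, 0.356, 0.233], [0.59, 0.356, 0.234], [0.585, 0.355, 0.232], [0.594, 0.356, 0.23], [0.59, 0.357, 0.232], [0.585, 0.355, 0.23], [0.593, 0.358, 0.232], [0.588, 0.358, 0.233], [0.593, 0.359, 0.23]]
foot ((0.5917109847068787, 0.35048943758010864), 0.05023587495088577, 1834) post [0.59084293 0.35667386 0.12828261]
bowl ((0.729685366153717, 0.10617056488990784), 0.05509534478187561, 578) bottle ((0.7046509981155396, -0.29236480593681335), 0.027873845770955086, 546)
```

>>> {"fn": "carry_out", "kwargs": {
  "targets": [
    {"x": 0.0248, "y": -0.0098, "z": -0.001, "grip": 0},
    {"x": 0.0248, "y": -0.0098, "z": -0.001},
    {"x": 0.0248, "y": -0.0098, "z": -0.001},
    {"x": 0.0248, "y": -0.0098, "z": -0.001},
    {"x": 0.0248, "y": -0.0098, "z": -0.001}
  ]
}}

```text
$.targets[0]: bad value
```

>>> {"fn": "carry_out", "kwargs": {
  "targets": [
    {"x": 0.0248, "y": -0.0098, "z": -0.001},
    {"x": 0.0248, "y": -0.0098, "z": -0.001},
    {"x": 0.0248, "y": -0.0098, "z": -0.001},
    {"x": 0.0248, "y": -0.0098, "z": -0.001},
    {"x": 0.0248, "y": -0.0098, "z": -0.001}
  ]
}}

```text
$.targets[0]: bad value
```

>>> {"fn": "carry_out", "kwargs": {
  "targets": [
    {"x": 0.0248, "y": -0.0098, "z": -0.001},
    {"x": 0.0248, "y": -0.0098, "z": -0.001},
    {"x": 0.0248, "y": -0.0098, "z": -0.001},
    {"x": 0.0248, "y": -0.0098, "z": -0.001},
    {"x": 0.0248, "y": -0.0098, "z": -0.001}
  ]
}}

```text
$.targets[0]: bad value
```

>>> {"fn": "carry_out", "kwargs": {
  "targets": [
    {"rz": -6.04},
    {"rz": -6.04},
    {"rz": -6.04},
    {"rz": -6.04},
    {"rz": -6.04}
  ]
}}

```text
$.targets[0]: bad value
```

>>> {"fn": "carry_out", "kwargs": {
  "targets": [
    {"rz": -6.04},
    {"rz": -6.04},
    {"rz": -6.04},
    {"rz": -6.04},
    {"rz": -6.04}
  ]
}}

```text
$.targets[0]: bad value
```

>>> {"fn": "carry_out", "kwargs": {
  "targets": [
    {"x": 0.0248, "y": -0.0098, "z": -0.001, "rx": 0, "ry": 0, "rz": 0, "grip": 0},
    {"x": 0.0248, "y": -0.0098, "z": -0.001, "rx": 0, "ry": 0, "rz": 0, "grip": 0},
    {"x": 0.0248, "y": -0.0098, "z": -0.001, "rx": 0, "ry": 0, "rz": 0, "grip": 0},
    {"x": 0.0248, "y": -0.0098, "z": -0.001, "rx": 0, "ry": 0, "rz": 0, "grip": 0},
    {"x": 0.0248, "y": -0.0098, "z": -0.001, "rx": 0, "ry": 0, "rz": 0, "grip": 0}
  ]
}}

```text
time: 0.52
position: [0.338, -0.452, 0.3083]
eef_rot: [-3.072, -0.652, 0.0]
wrist_force: [0.9, -0.2, 0.5]
grip_width: 1.001
finger_force: 0.0
```

>>> {"fn": "carry_out", "kwargs": {
  "targets": [
    {"x": 0.0248, "y": -0.0098, "z": -0.001, "rx": 0, "ry": 0, "rz": 0, "grip": 0},
    {"x": 0.0248, "y": -0.0098, "z": -0.001, "rx": 0, "ry": 0, "rz": 0, "grip": 0},
    {"x": 0.0248, "y": -0.0098, "z": -0.001, "rx": 0, "ry": 0, "rz": 0, "grip": 0},
    {"x": 0.0248, "y": -0.0098, "z": -0.001, "rx": 0, "ry": 0, "rz": 0, "grip": 0},
    {"x": 0.0248, "y": -0.0098, "z": -0.001, "rx": 0, "ry": 0, "rz": 0, "grip": 0}
  ]
}}

```text
time: 0.93
position: [0.4314, -0.3567, 0.3134]
eef_rot: [-3.072, -0.653, 0.001]
wrist_force: [0.1, 0.9, 1.2]
grip_width: 0.998
finger_force: 0.0
```

>>> {"fn": "carry_out", "kwargs": {
  "targets": [
    {"x": 0.0248, "y": -0.0098, "z": -0.001, "rx": 0, "ry": 0, "rz": 0, "grip": 0},
    {"x": 0.0248, "y": -0.0098, "z": -0.001, "rx": 0, "ry": 0, "rz": 0, "grip": 0},
    {"x": 0.0248, "y": -0.0098, "z": -0.001, "rx": 0, "ry": 0, "rz": 0, "grip": 0},
    {"x": 0.0248, "y": -0.0098, "z": -0.001, "rx": 0, "ry": 0, "rz": 0, "grip": 0},
    {"x": 0.0248, "y": -0.0098, "z": -0.001, "rx": 0, "ry": 0, "rz": 0, "grip": 0}
  ]
}}

```text
time: 1.35
position: [0.5248, -0.2615, 0.3183]
eef_rot: [-3.072, -0.653, 0.001]
wrist_force: [1.0, -0.8, 1.2]
grip_width: 0.998
finger_force: 0.0
```

>>> {"fn": "carry_out", "kwargs": {
  "targets": [
    {"x": 0, "y": 0, "z": 0, "rx": 0, "ry": 0, "rz": -6.04, "grip": 0},
    {"x": 0, "y": 0, "z": 0, "rx": 0, "ry": 0, "rz": -6.04, "grip": 0},
    {"x": 0, "y": 0, "z": 0, "rx": 0, "ry": 0, "rz": -6.04, "grip": 0},
    {"x": 0, "y": 0, "z": 0, "rx": 0, "ry": 0, "rz": -6.04, "grip": 0},
    {"x": 0, "y": 0, "z": 0, "rx": 0, "ry": 0, "rz": -6.04, "grip": 0}
  ]
}}

```text
time: 1.77
position: [0.5241, -0.2624, 0.3182]
eef_rot: [-2.792, -1.438, 0.001]
wrist_force: [-0.2, 0.0, 0.6]
grip_width: 0.998
finger_force: 0.0
```

>>> {"fn": "carry_out", "kwargs": {
  "targets": [
    {"x": 0, "y": 0, "z": 0, "rx": 0, "ry": 0, "rz": -6.04, "grip": 0},
    {"x": 0, "y": 0, "z": 0, "rx": 0, "ry": 0, "rz": -6.04, "grip": 0},
    {"x": 0, "y": 0, "z": 0, "rx": 0, "ry": 0, "rz": -6.04, "grip": 0},
    {"x": 0, "y": 0, "z": 0, "rx": 0, "ry": 0, "rz": -6.04, "grip": 0},
    {"x": 0, "y": 0, "z": 0, "rx": 0, "ry": 0, "rz": -6.04, "grip": 0}
  ]
}}

```text
time: 2.18
position: [0.524, -0.2625, 0.3182]
eef_rot: [-2.321, -2.116, 0.001]
wrist_force: [-0.7, -0.0, 0.1]
grip_width: 1.0
finger_force: 0.0
```

```bash
python3 - <<'E'
from bench import readout, viewer
import cv2,numpy as np
from h import *
c=viewer.capture("wrist");cv2.imwrite("pics/w1.png",c["pixels"][:,:,::-1])
W=cloud(c);P=W.reshape(-1,3);P=P[(P[:,2]>.172)&(P[:,2]<.2)&(abs(P[:,0]-.525)<.06)&(abs(P[:,1]+.236)<.08)]
print(line(P),P[:,2].max())
s=readout.get_state();print(s["position"],s["eef_rot"],s["joint_pos"])
E
```

```text
(array([ 0.52517013, -0.2369176 ]), np.float64(84.21909576242788), np.float64(0.09370695060992229), 2280) 0.19200719165016417
[ 0.52398726 -0.26256927  0.31822176] [-2.31466570e+00 -2.12249044e+00  5.24600344e-04] [-5.22576953e-01  5.76265844e-02  1.24040401e+00  1.59561519e-05
  1.84471932e+00 -4.36005832e-01]
```

View pics/w1.png

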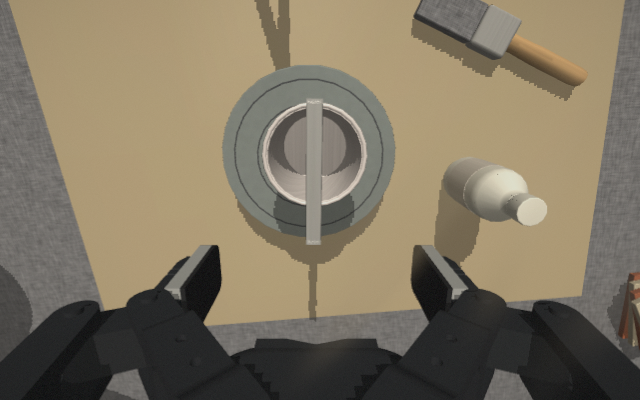

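Wrist view: the pail's bar runs upright at column ~314, from row 100 to row 243, centred between the open fingers. I'm descending on its near end.

>>> {"fn": "carry_out", "kwargs": {
  "targets": [
    {"x": -0.0013, "y": -0.0014, "z": 0.008, "rx": 0, "ry": 0, "rz": 0.8, "grip": 0},
    {"x": 0, "y": 0, "z": 0.008, "rx": 0, "ry": 0, "rz": 0, "grip": 0},
    {"x": 0, "y": 0, "z": 0.008, "rx": 0, "ry": 0, "rz": 0, "grip": 0},
    {"x": 0, "y": 0, "z": 0.008, "rx": 0, "ry": 0, "rz": 0, "grip": 0},
    {"x": 0, "y": 0, "z": 0.008, "rx": 0, "ry": 0, "rz": 0, "grip": 0}
  ],
  "grip_force": 90
}}

```text
time: 2.65
position: [0.5224, -0.2636, 0.2773]
eef_rot: [-2.342, -2.092, 0.001]
wrist_force: [0.7, 0.1, -0.3]
grip_width: 0.997
finger_force: 0.0
```

>>> {"fn": "carry_out", "kwargs": {
  "targets": [
    {"x": 0, "y": 0, "z": 0.008, "rx": 0, "ry": 0, "rz": 0, "grip": 0},
    {"x": 0, "y": 0, "z": 0.008, "rx": 0, "ry": 0, "rz": 0, "grip": 0},
    {"x": 0, "y": 0, "z": 0.008, "rx": 0, "ry": 0, "rz": 0, "grip": 0},
    {"x": 0, "y": 0, "z": 0.008, "rx": 0, "ry": 0, "rz": 0, "grip": 0},
    {"x": 0, "y": 0, "z": 0.007, "rx": 0, "ry": 0, "rz": 0, "grip": 0}
  ]
}}

```text
time: 3.07
position: [0.5225, -0.2637, 0.2389]
eef_rot: [-2.342, -2.094, 0.0]
wrist_force: [0.2, 0.4, -0.0]
grip_width: 1.001
finger_force: 0.0
```

>>> {"fn": "carry_out", "kwargs": {
  "targets": [
    {"x": 0, "y": 0, "z": 0, "rx": 0, "ry": 0, "rz": 0, "grip": 120},
    {"x": 0, "y": 0, "z": 0, "rx": 0, "ry": 0, "rz": 0, "grip": 180},
    {"x": 0, "y": 0, "z": 0, "rx": 0, "ry": 0, "rz": 0, "grip": 200},
    {"x": 0, "y": 0, "z": 0, "rx": 0, "ry": 0, "rz": 0, "grip": 215},
    {"x": 0, "y": 0, "z": 0, "rx": 0, "ry": 0, "rz": 0, "grip": 230}
  ]
}}

```text
time: 3.48
position: [0.5227, -0.2638, 0.2406]
eef_rot: [2.341, 2.093, 0.001]
wrist_force: [1.3, -0.6, 1.2]
grip_width: 0.297
finger_force: 0.0
```

>>> {"fn": "carry_out", "kwargs": {
  "targets": [
    {"x": 0, "y": 0, "z": 0, "rx": 0, "ry": 0, "rz": 0, "grip": 255},
    {"x": 0, "y": 0, "z": 0, "rx": 0, "ry": 0, "rz": 0, "grip": 255},
    {"x": 0, "y": 0, "z": 0, "rx": 0, "ry": 0, "rz": 0, "grip": 255},
    {"x": 0, "y": 0, "z": 0, "rx": 0, "ry": 0, "rz": 0, "grip": 255},
    {"x": 0, "y": 0, "z": 0, "rx": 0, "ry": 0, "rz": 0, "grip": 255}
  ]
}}

```text
time: 3.9
position: [0.5226, -0.264, 0.2406]
eef_rot: [2.341, 2.093, -0.0]
wrist_force: [-1.4, -1.2, 5.0]
grip_width: 0.094
finger_force: 88.3
```

>>> {"fn": "carry_out", "kwargs": {
  "targets": [
    {"x": 0, "y": 0, "z": -0.004, "rx": 0, "ry": 0, "rz": 0, "grip": 255},
    {"x": 0, "y": 0, "z": -0.009, "rx": 0, "ry": 0, "rz": 0, "grip": 255},
    {"x": 0, "y": 0, "z": -0.015, "rx": 0, "ry": 0, "rz": 0, "grip": 255},
    {"x": 0, "y": 0, "z": -0.017, "rx": 0, "ry": 0, "rz": 0, "grip": 255},
    {"x": 0, "y": 0, "z": -0.017, "rx": 0, "ry": 0, "rz": 0, "grip": 255}
  ]
}}

```text
time: 4.32
position: [0.5225, -0.2634, 0.3021]
eef_rot: [-2.34, -2.093, 0.0]
wrist_force: [0.1, -0.4, -2.4]
grip_width: 0.095
finger_force: 87.9
```

>>> {"fn": "carry_out", "kwargs": {
  "targets": [
    {"x": 0, "y": 0, "z": -0.017, "rx": 0, "ry": 0, "rz": 0, "grip": 255},
    {"x": 0, "y": 0, "z": -0.017, "rx": 0, "ry": 0, "rz": 0, "grip": 255},
    {"x": 0, "y": 0, "z": -0.015, "rx": 0, "ry": 0, "rz": 0, "grip": 255},
    {"x": 0, "y": 0, "z": -0.01, "rx": 0, "ry": 0, "rz": 0, "grip": 255},
    {"x": 0, "y": 0, "z": -0.004, "rx": 0, "ry": 0, "rz": 0, "grip": 255}
  ]
}}

```text
time: 4.73
position: [0.5227, -0.2637, 0.3669]
eef_rot: [2.34, 2.093, 0.001]
wrist_force: [-0.4, 0.3, -1.6]
grip_width: 0.091
finger_force: 87.9
```

```bash
python3 - <<'E'
from bench import readout, viewer
import cv2,numpy as np
c=viewer.capture("scene")["pixels"][50:230,140:380,::-1];d=viewer.capture("side")["pixels"][60:240,260:500,::-1]
cv2.imwrite("pics/l1.png",np.hstack([cv2.resize(i,None,fx=1.66,fy=1.66) for i in(c,d)]))
s=readout.get_state();print(s["position"],s["eef_rot"],s["wrist_force"],s["torque"])
E
```

```text
[ 0.52271671 -0.26373717  0.3654363 ] [2.34130302e+00 2.09347749e+00 6.83465069e-04] [ 0.19826475 -1.00084453 -3.16276855] [-0.01562966  0.0461122  -0.02971855]
```

View pics/l1.png

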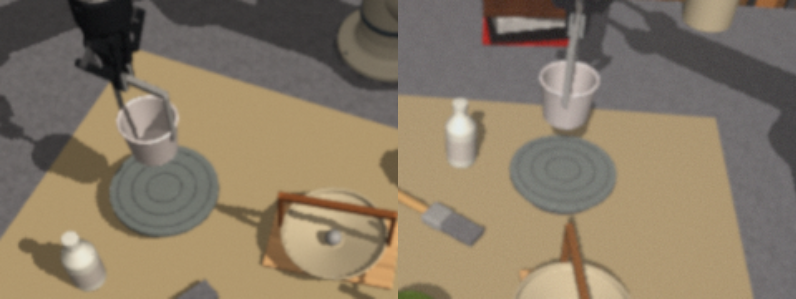

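The pail hangs level in the grip in both views. Next I turn it to suit the hook and carry it high over the dish to a spot beyond the hook's tip.

>>> {"fn": "carry_out", "kwargs": {
  "targets": [
    {"x": 0, "y": 0.0025, "z": 0, "rx": 0, "ry": 0, "rz": -3.82, "grip": 255},
    {"x": 0, "y": 0.0025, "z": 0, "rx": 0, "ry": 0, "rz": -3.82, "grip": 255},
    {"x": 0, "y": 0.0025, "z": 0, "rx": 0, "ry": 0, "rz": -3.82, "grip": 255},
    {"x": 0, "y": 0.0025, "z": 0, "rx": 0, "ry": 0, "rz": -3.82, "grip": 255},
    {"x": 0, "y": 0.0025, "z": 0, "rx": 0, "ry": 0, "rz": -3.82, "grip": 255}
  ]
}}

```text
time: 5.25
position: [0.535, -0.2634, 0.363]
eef_rot: [-1.956, -2.454, 0.001]
wrist_force: [0.6, -0.1, -1.3]
grip_width: 0.095
finger_force: 87.9
```

>>> {"fn": "carry_out", "kwargs": {
  "targets": [
    {"x": 0.006, "y": 0, "z": 0, "rx": 0, "ry": 0, "rz": 0, "grip": 255},
    {"x": 0.012, "y": 0, "z": 0, "rx": 0, "ry": 0, "rz": 0, "grip": 255},
    {"x": 0.018, "y": 0, "z": 0, "rx": 0, "ry": 0, "rz": 0, "grip": 255},
    {"x": 0.024, "y": 0, "z": 0, "rx": 0, "ry": 0, "rz": 0, "grip": 255},
    {"x": 0.028, "y": 0, "z": 0, "rx": 0, "ry": 0, "rz": 0, "grip": 255}
  ]
}}

```text
time: 5.67
position: [0.5149, -0.1766, 0.3639]
eef_rot: [-1.965, -2.449, 0.001]
wrist_force: [-0.1, 0.8, -1.0]
grip_width: 0.096
finger_force: 87.9
```

>>> {"fn": "carry_out", "kwargs": {
  "targets": [
    {"x": 0.0253, "y": 0, "z": 0, "rx": 0, "ry": 0, "rz": 0, "grip": 255},
    {"x": 0.0253, "y": 0, "z": 0, "rx": 0, "ry": 0, "rz": 0, "grip": 255},
    {"x": 0.0253, "y": 0, "z": 0, "rx": 0, "ry": 0, "rz": 0, "grip": 255},
    {"x": 0.0253, "y": 0, "z": 0, "rx": 0, "ry": 0, "rz": 0, "grip": 255},
    {"x": 0.0253, "y": 0, "z": 0, "rx": 0, "ry": 0, "rz": 0, "grip": 255}
  ]
}}

```text
time: 6.08
position: [0.4867, -0.0523, 0.3645]
eef_rot: [-1.964, -2.451, -0.0]
wrist_force: [0.3, 0.3, -2.4]
grip_width: 0.09
finger_force: 87.9
```

>>> {"fn": "carry_out", "kwargs": {
  "targets": [
    {"x": 0.0253, "y": 0, "z": 0, "rx": 0, "ry": 0, "rz": 0, "grip": 255},
    {"x": 0.0253, "y": 0, "z": 0, "rx": 0, "ry": 0, "rz": 0, "grip": 255},
    {"x": 0.0253, "y": 0, "z": 0, "rx": 0, "ry": 0, "rz": 0, "grip": 255},
    {"x": 0.0253, "y": 0, "z": 0, "rx": 0, "ry": 0, "rz": 0, "grip": 255},
    {"x": 0.0253, "y": 0, "z": 0, "rx": 0, "ry": 0, "rz": 0, "grip": 255}
  ]
}}

```text
time: 6.5
position: [0.4586, 0.0709, 0.3645]
eef_rot: [-1.964, -2.451, -0.0]
wrist_force: [1.2, 0.2, -1.7]
grip_width: 0.093
finger_force: 87.9
```

>>> {"fn": "carry_out", "kwargs": {
  "targets": [
    {"x": 0.0253, "y": 0, "z": 0, "rx": 0, "ry": 0, "rz": 0, "grip": 255},
    {"x": 0.0253, "y": 0, "z": 0, "rx": 0, "ry": 0, "rz": 0, "grip": 255},
    {"x": 0.0253, "y": 0, "z": 0, "rx": 0, "ry": 0, "rz": 0, "grip": 255},
    {"x": 0.0253, "y": 0, "z": 0, "rx": 0, "ry": 0, "rz": 0, "grip": 255},
    {"x": 0.0253, "y": 0, "z": 0, "rx": 0, "ry": 0, "rz": 0, "grip": 255}
  ]
}}

```text
time: 6.92
position: [0.4307, 0.1941, 0.3645]
eef_rot: [-1.964, -2.451, 0.0]
wrist_force: [0.5, -0.5, -2.3]
grip_width: 0.091
finger_force: 87.9
```

>>> {"fn": "carry_out", "kwargs": {
  "targets": [
    {"x": 0.028, "y": 0, "z": 0, "rx": 0, "ry": 0, "rz": 0, "grip": 255},
    {"x": 0.024, "y": 0, "z": 0, "rx": 0, "ry": 0, "rz": 0, "grip": 255},
    {"x": 0.018, "y": 0, "z": 0, "rx": 0, "ry": 0, "rz": 0, "grip": 255},
    {"x": 0.012, "y": 0, "z": 0, "rx": 0, "ry": 0, "rz": 0, "grip": 255},
    {"x": 0.006, "y": 0, "z": 0, "rx": 0, "ry": 0, "rz": 0, "grip": 255}
  ]
}}

```text
time: 7.33
position: [0.4117, 0.2798, 0.3644]
eef_rot: [-1.961, -2.454, 0.001]
wrist_force: [0.6, -0.1, -1.5]
grip_width: 0.089
finger_force: 87.9
```

>>> {"fn": "carry_out", "kwargs": {
  "targets": [
    {"x": 0, "y": 0, "z": 0.009, "rx": 0, "ry": 0, "rz": 0, "grip": 255},
    {"x": 0, "y": 0, "z": 0.012, "rx": 0, "ry": 0, "rz": 0, "grip": 255},
    {"x": 0, "y": 0, "z": 0.012, "rx": 0, "ry": 0, "rz": 0, "grip": 255},
    {"x": 0, "y": 0, "z": 0.012, "rx": 0, "ry": 0, "rz": 0, "grip": 255},
    {"x": 0, "y": 0, "z": 0.006, "rx": 0, "ry": 0, "rz": 0, "grip": 255}
  ]
}}

```text
time: 7.75
position: [0.4128, 0.2774, 0.3113]
eef_rot: [-1.964, -2.451, 0.004]
wrist_force: [0.1, 0.7, -2.0]
grip_width: 0.094
finger_force: 87.9
```

```bash
python3 - <<'E'
from bench import readout, viewer
import cv2,numpy as np
from h import *
s=readout.get_state();print(s["position"],s["eef_rot"],s["joint_pos"])
p=s["position"]
I=[]
for n in("scene","side"):
    c=viewer.capture(n);I.append(c["pixels"][:,:,::-1]);W=cloud(c).reshape(-1,3)
    q=W-np.array([.407,.308,0]);a=np.radians(12.7);x=q[:,0]*np.cos(a)+q[:,1]*np.sin(a);y=-q[:,0]*np.sin(a)+q[:,1]*np.cos(a)
    k=(abs(x)<.07)&(abs(y)<.07)
    b=k&(W[:,2]>.24)&(W[:,2]<.28)&(y>-.01); print(n,"bar",line(W[b]),W[b,2].max(), "end",W[b][np.argmax(y[b])])
    r=k&(W[:,2]>.16)&(W[:,2]<.205); print("rim",circ(W[r]),"z95",np.percentile(W[r,2],[50,95]), 'plane',np.linalg.lstsq(np.c_[W[r],][:,:2]*0+np.c_[x[r],y[r]],W[r,2]-W[r,2].mean(),rcond=None)[0])
cv2.imwrite("pics/h1.png",np.hstack([I[0][90:330,290:530],I[1][200:400,200:440]] if 0 else [cv2.resize(I[0][80:320,290:530],(400,400)),cv2.resize(I[1][160:400,240:480],(400,400))]))
E
```

```text
[0.41282094 0.27743582 0.31134615] [-1.96370558 -2.45125268  0.00436951] [ 5.23469806e-01 -1.81074879e-01  1.48159345e+00 -3.09917929e-04
  1.84394424e+00  3.03416439e-01]
scene bar (array([0.40403948, 0.33008176]), np.float64(103.60512109685756), np.float64(0.03978106666282544), 114) 0.2633807768992076 end [0.40051124 0.34969263 0.25416394]
rim ((0.40843725204467773, 0.3025084137916565), 0.04715047404170036, 447) z95 [0.17463062 0.18715888] plane [0.03629446 0.02609251]
side bar (array([0.40346597, 0.32405405]), np.float64(106.75166648946971), np.float64(0.05288257322338978), 319) 0.2617537531335892 end [0.39861413 0.34989983 0.25866542]
rim ((0.4063747525215149, 0.3037260174751282), 0.04702712595462799, 771) z95 [0.17881062 0.1906303 ] plane [-0.02421692  0.03735047]
```

View pics/h1.png

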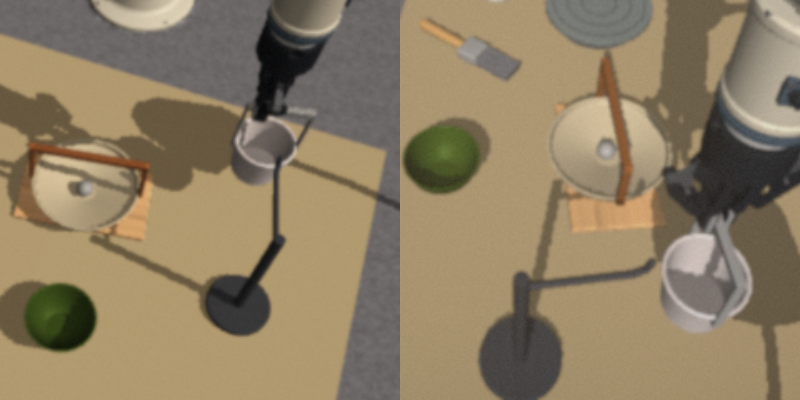

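The pail stands beyond the hook's tip and is lined up with the arm. I'm sliding it in along the arm.

>>> {"fn": "carry_out", "kwargs": {
  "targets": [
    {"x": 0.0023, "y": 0, "z": -0.003, "rx": 0, "ry": 0, "rz": 0, "grip": 255},
    {"x": 0.0023, "y": 0, "z": -0.003, "rx": 0, "ry": 0, "rz": 0, "grip": 255},
    {"x": 0, "y": 0.004, "z": 0, "rx": 0, "ry": 0, "rz": 0, "grip": 255},
    {"x": 0, "y": 0.008, "z": 0, "rx": 0, "ry": 0, "rz": 0, "grip": 255},
    {"x": 0, "y": 0.01, "z": 0, "rx": 0, "ry": 0, "rz": 0, "grip": 255}
  ]
}}

```text
time: 8.27
position: [0.434, 0.2881, 0.3208]
eef_rot: [1.961, 2.453, 0.002]
wrist_force: [-0.1, 0.8, -2.0]
grip_width: 0.097
finger_force: 87.9
```

>>> {"fn": "carry_out", "kwargs": {
  "targets": [
    {"x": 0, "y": 0.011, "z": 0, "rx": 0, "ry": 0, "rz": 0, "grip": 255},
    {"x": 0, "y": 0.011, "z": 0, "rx": 0, "ry": 0, "rz": 0, "grip": 255},
    {"x": 0, "y": 0.011, "z": 0, "rx": 0, "ry": 0, "rz": 0, "grip": 255},
    {"x": 0, "y": 0.011, "z": 0, "rx": 0, "ry": 0, "rz": 0, "grip": 255},
    {"x": 0, "y": 0.01, "z": 0, "rx": 0, "ry": 0, "rz": 0, "grip": 255}
  ]
}}

```text
time: 8.68
position: [0.4876, 0.2998, 0.3193]
eef_rot: [1.963, 2.453, -0.001]
wrist_force: [-0.3, -0.7, -2.2]
grip_width: 0.096
finger_force: 87.9
```

>>> {"fn": "carry_out", "kwargs": {
  "targets": [
    {"x": 0, "y": 0.01, "z": 0, "rx": 0, "ry": 0, "rz": 0, "grip": 255},
    {"x": 0, "y": 0.009, "z": 0, "rx": 0, "ry": 0, "rz": 0, "grip": 255},
    {"x": 0, "y": 0.007, "z": 0, "rx": 0, "ry": 0, "rz": 0, "grip": 255},
    {"x": 0, "y": 0.004, "z": 0, "rx": 0, "ry": 0, "rz": 0, "grip": 255},
    {"x": 0, "y": 0, "z": 0, "rx": 0, "ry": 0, "rz": 0, "grip": 255}
  ]
}}

```text
time: 9.1
position: [0.5162, 0.3063, 0.3193]
eef_rot: [-1.963, -2.453, 0.001]
wrist_force: [0.2, 0.1, -1.7]
grip_width: 0.091
finger_force: 87.9
```

```bash
python3 - <<'E'
from bench import readout, viewer
import cv2,numpy as np
from h import *
s=readout.get_state();print(s["position"],s["eef_rot"],s["wrist_force"])
I=[]
for n in("scene","side"):
    c=viewer.capture(n);I.append(c["pixels"][:,:,::-1])
cv2.imwrite("pics/h2.png",np.hstack([cv2.resize(I[0][130:290,350:510],(400,400)),cv2.resize(I[1][240:400,260:420],(400,400))]))
E
```

```text
[0.51616959 0.30628297 0.31929861] [-1.96262335e+00 -2.45287754e+00  1.05139264e-03] [ 0.19677307  0.08591667 -1.74641993]
```

View pics/h2.png

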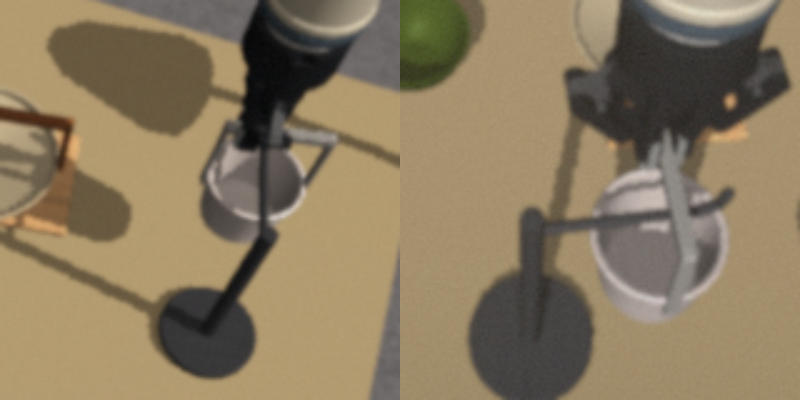

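The bar lies over the arm inside the upturned tip. Lowering.

>>> {"fn": "carry_out", "kwargs": {
  "targets": [
    {"x": 0, "y": 0, "z": 0.005, "rx": 0, "ry": 0, "rz": 0, "grip": 255},
    {"x": 0, "y": 0, "z": 0.008, "rx": 0, "ry": 0, "rz": 0, "grip": 255},
    {"x": 0, "y": 0, "z": 0.009, "rx": 0, "ry": 0, "rz": 0, "grip": 255},
    {"x": 0, "y": 0, "z": 0.008, "rx": 0, "ry": 0, "rz": 0, "grip": 255},
    {"x": 0, "y": 0, "z": 0.004, "rx": 0, "ry": 0, "rz": 0, "grip": 255}
  ]
}}

```text
time: 9.62
position: [0.5148, 0.306, 0.2835]
eef_rot: [-1.961, -2.453, 0.004]
wrist_force: [-0.2, -0.3, -1.0]
grip_width: 0.092
finger_force: 87.9
```

>>> {"fn": "carry_out", "kwargs": {
  "targets": [
    {"x": 0, "y": 0, "z": 0.001, "rx": 0, "ry": 0, "rz": 0, "grip": 255},
    {"x": 0, "y": 0, "z": 0.001, "rx": 0, "ry": 0, "rz": 0, "grip": 255},
    {"x": 0, "y": 0, "z": 0.001, "rx": 0, "ry": 0, "rz": 0, "grip": 255},
    {"x": 0, "y": 0, "z": 0.001, "rx": 0, "ry": 0, "rz": 0, "grip": 255},
    {"x": 0, "y": 0, "z": 0, "rx": 0, "ry": 0, "rz": 0, "grip": 255}
  ]
}}

```text
time: 10.03
position: [0.5154, 0.3063, 0.2821]
eef_rot: [1.962, 2.453, 0.001]
wrist_force: [0.3, -0.1, -2.1]
grip_width: 0.09
finger_force: 87.9
```

>>> {"fn": "carry_out", "kwargs": {
  "targets": [
    {"x": 0, "y": 0, "z": 0.001, "rx": 0, "ry": 0, "rz": 0, "grip": 255},
    {"x": 0, "y": 0, "z": 0.001, "rx": 0, "ry": 0, "rz": 0, "grip": 255},
    {"x": 0, "y": 0, "z": 0.001, "rx": 0, "ry": 0, "rz": 0, "grip": 255},
    {"x": 0, "y": 0, "z": 0, "rx": 0, "ry": 0, "rz": 0, "grip": 255},
    {"x": 0, "y": 0, "z": 0, "rx": 0, "ry": 0, "rz": 0, "grip": 255}
  ]
}}

```text
time: 10.45
position: [0.5154, 0.3062, 0.2794]
eef_rot: [1.962, 2.453, 0.001]
wrist_force: [-0.2, -0.1, 0.3]
grip_width: 0.087
finger_force: 88.3
```

>>> {"fn": "carry_out", "kwargs": {
  "targets": [
    {"x": 0, "y": 0, "z": 0.001, "rx": 0, "ry": 0, "rz": 0, "grip": 255},
    {"x": 0, "y": 0, "z": 0, "rx": 0, "ry": 0, "rz": 0, "grip": 255},
    {"x": 0, "y": 0, "z": 0, "rx": 0, "ry": 0, "rz": 0, "grip": 255},
    {"x": 0, "y": 0, "z": 0, "rx": 0, "ry": 0, "rz": 0, "grip": 255},
    {"x": 0, "y": 0, "z": 0, "rx": 0, "ry": 0, "rz": 0, "grip": 255}
  ]
}}

```text
time: 10.87
position: [0.5154, 0.3062, 0.279]
eef_rot: [1.962, 2.453, 0.002]
wrist_force: [-1.5, -1.8, 5.3]
grip_width: 0.094
finger_force: 88.8
```

>>> {"fn": "carry_out", "kwargs": {
  "targets": [
    {"x": 0, "y": 0, "z": 0, "rx": 0, "ry": 0, "rz": 0, "grip": 220},
    {"x": 0, "y": 0, "z": 0, "rx": 0, "ry": 0, "rz": 0, "grip": 205},
    {"x": 0, "y": 0, "z": 0, "rx": 0, "ry": 0, "rz": 0, "grip": 180},
    {"x": 0, "y": 0, "z": 0, "rx": 0, "ry": 0, "rz": 0, "grip": 140},
    {"x": 0, "y": 0, "z": 0, "rx": 0, "ry": 0, "rz": 0, "grip": 90}
  ]
}}

```text
time: 11.28
position: [0.5153, 0.3062, 0.2774]
eef_rot: [-1.962, -2.453, 0.001]
wrist_force: [0.3, 0.1, -0.2]
grip_width: 0.562
finger_force: 0.0
```

>>> {"fn": "carry_out", "kwargs": {
  "targets": [
    {"x": 0, "y": 0, "z": 0, "rx": 0, "ry": 0, "rz": 0, "grip": 50},
    {"x": 0, "y": 0, "z": 0, "rx": 0, "ry": 0, "rz": 0, "grip": 20},
    {"x": 0, "y": 0, "z": 0, "rx": 0, "ry": 0, "rz": 0, "grip": 0},
    {"x": 0, "y": 0, "z": 0, "rx": 0, "ry": 0, "rz": 0, "grip": 0},
    {"x": 0, "y": 0, "z": 0, "rx": 0, "ry": 0, "rz": 0, "grip": 0}
  ]
}}

```text
time: 11.7
position: [0.5153, 0.3062, 0.2779]
eef_rot: [-1.962, -2.453, -0.0]
wrist_force: [0.3, 0.4, -0.0]
grip_width: 0.999
finger_force: 0.0
```

>>> {"fn": "carry_out", "kwargs": {
  "targets": [
    {"x": 0, "y": 0, "z": -0.006, "rx": 0, "ry": 0, "rz": 0, "grip": 0},
    {"x": 0, "y": 0, "z": -0.012, "rx": 0, "ry": 0, "rz": 0, "grip": 0},
    {"x": 0, "y": 0, "z": -0.014, "rx": 0, "ry": 0, "rz": 0, "grip": 0},
    {"x": 0, "y": 0, "z": -0.014, "rx": 0, "ry": 0, "rz": 0, "grip": 0},
    {"x": 0, "y": 0, "z": -0.014, "rx": 0, "ry": 0, "rz": 0, "grip": 0}
  ]
}}

```text
time: 12.12
position: [0.5153, 0.3062, 0.3401]
eef_rot: [1.962, 2.453, 0.002]
wrist_force: [0.7, 0.4, 0.8]
grip_width: 1.003
finger_force: 0.0
```

```bash
python3 - <<'E'
from bench import readout, viewer
import cv2,numpy as np
s=readout.get_state();print(s["position"],s["eef_rot"],s["wrist_force"])
I=[]
for n in("scene","side"):
    c=viewer.capture(n);I.append(c["pixels"][:,:,::-1])
cv2.imwrite("pics/h3.png",np.hstack([cv2.resize(I[0][130:290,350:510],(400,400)),cv2.resize(I[1][240:400,260:420],(400,400))]))
E
```

```text
[0.51527867 0.30619449 0.34005319] [1.96187954e+00 2.45294958e+00 2.03752643e-03] [0.73216241 0.4035853  0.77133012]
```

View pics/h3.png

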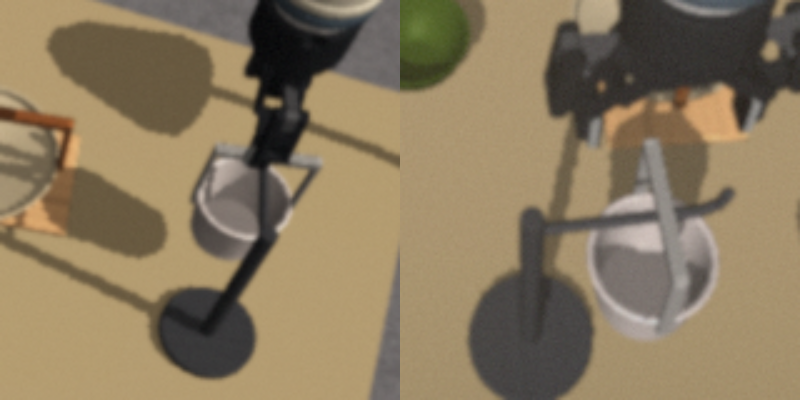

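The pail hangs free on the hook's arm. Moving above the dish bar.

>>> {"fn": "carry_out", "kwargs": {
  "targets": [
    {"x": -0.0158, "y": -0.0048, "z": 0, "rx": 0, "ry": 0, "rz": 0, "grip": 0},
    {"x": -0.0158, "y": -0.0048, "z": 0, "rx": 0, "ry": 0, "rz": 0, "grip": 0},
    {"x": -0.0158, "y": -0.0048, "z": 0, "rx": 0, "ry": 0, "rz": 0, "grip": 0},
    {"x": -0.0158, "y": -0.0048, "z": 0, "rx": 0, "ry": 0, "rz": 0, "grip": 0},
    {"x": -0.0158, "y": -0.0048, "z": 0, "rx": 0, "ry": 0, "rz": 0, "grip": 0}
  ]
}}

```text
time: 12.63
position: [0.5091, 0.2232, 0.3375]
eef_rot: [-1.962, -2.453, 0.001]
wrist_force: [0.6, -0.2, -0.5]
grip_width: 1.001
finger_force: 0.0
```

>>> {"fn": "carry_out", "kwargs": {
  "targets": [
    {"x": -0.0158, "y": -0.0048, "z": 0, "rx": 0, "ry": 0, "rz": 0, "grip": 0},
    {"x": -0.0158, "y": -0.0048, "z": 0, "rx": 0, "ry": 0, "rz": 0, "grip": 0},
    {"x": -0.0158, "y": -0.0048, "z": 0, "rx": 0, "ry": 0, "rz": 0, "grip": 0},
    {"x": -0.0158, "y": -0.0048, "z": 0, "rx": 0, "ry": 0, "rz": 0, "grip": 0},
    {"x": -0.0158, "y": -0.0048, "z": 0, "rx": 0, "ry": 0, "rz": 0, "grip": 0}
  ]
}}

```text
time: 13.05
position: [0.503, 0.1407, 0.3376]
eef_rot: [-1.962, -2.453, 0.0]
wrist_force: [0.6, 0.8, 0.2]
grip_width: 1.002
finger_force: 0.0
```

>>> {"fn": "carry_out", "kwargs": {
  "targets": [
    {"x": -0.0158, "y": -0.0048, "z": 0, "rx": 0, "ry": 0, "rz": 0, "grip": 0},
    {"x": -0.0158, "y": -0.0048, "z": 0, "rx": 0, "ry": 0, "rz": 0, "grip": 0},
    {"x": -0.0158, "y": -0.0048, "z": 0, "rx": 0, "ry": 0, "rz": 0, "grip": 0},
    {"x": -0.0158, "y": -0.0048, "z": 0, "rx": 0, "ry": 0, "rz": 0, "grip": 0},
    {"x": -0.0158, "y": -0.0048, "z": 0, "rx": 0, "ry": 0, "rz": 0, "grip": 0}
  ]
}}

```text
time: 13.47
position: [0.4969, 0.0584, 0.3377]
eef_rot: [-1.962, -2.453, 0.0]
wrist_force: [0.0, 0.3, 0.7]
grip_width: 1.0
finger_force: 0.0
```

>>> {"fn": "carry_out", "kwargs": {
  "targets": [
    {"x": 0, "y": 0, "z": 0.014, "rx": 0, "ry": 0, "rz": 1.3, "grip": 0},
    {"x": 0, "y": 0, "z": 0.014, "rx": 0, "ry": 0, "rz": 1.3, "grip": 0},
    {"x": 0, "y": 0, "z": 0.014, "rx": 0, "ry": 0, "rz": 0, "grip": 0},
    {"x": 0, "y": 0, "z": 0.014, "rx": 0, "ry": 0, "rz": 0, "grip": 0},
    {"x": 0, "y": 0, "z": 0, "rx": 0, "ry": 0, "rz": 0, "grip": 0}
  ]
}}

```text
time: 13.88
position: [0.4963, 0.0591, 0.2783]
eef_rot: [-2.015, -2.405, 0.006]
wrist_force: [0.2, 0.1, -0.4]
grip_width: 1.004
finger_force: 0.0
```

```bash
python3 - <<'E'
from bench import readout, viewer
import cv2,numpy as np
from h import *
c=viewer.capture("wrist")
s=readout.get_state();p=s["position"];e=s["eef_rot"];print(p,2*np.degrees(np.arctan2(e[1],e[0])))
cv2.imwrite("pics/w2.png",c["pixels"][:,:,::-1])
W=cloud(c).reshape(-1,3);P=W[(W[:,2]>.112)&(W[:,2]<.14)&(abs(W[:,0]-.497)<.07)&(abs(W[:,1]-.06)<.11)]
print(line(P),P[:,2].max())
for n in("scene","side"):
    W=cloud(viewer.capture(n)).reshape(-1,3);k=(abs(W[:,0]-.51)<.06)&(abs(W[:,1]-.331)<.06)
    b=k&(W[:,2]>.222)&(W[:,2]<.24);print("pail bar",line(W[b]),W[b].max(0),"rim",circ(W[k&(W[:,2]>.135)&(W[:,2]<.16)]))
    k=(abs(W[:,0]-.5165)<.12)&(abs(W[:,1]+.247)<.12)&(W[:,2]>.033)&(W[:,2]<.047);print("wheel",circ(W[k]))
E
```

```text
[0.49656683 0.05912859 0.28009223] -259.9096916104498
(array([0.49548225, 0.05960103]), np.float64(100.1481035459881), np.float64(0.1892285435391872), 4322) 0.13301739038889987
pail bar (array([0.50758227, 0.33105367]), np.float64(102.30227627042952), np.float64(0.09321149800289578), 243) [0.52694668 0.37726714 0.23985745] rim ((0.5117234587669373, 0.3314208984375), 0.04701012372970581, 299)
wheel ((0.519687831401825, -0.251071572303772), 0.09704922884702682, 2819)
pail bar (array([0.50525457, 0.3320802 ]), np.float64(102.03444339442532), np.float64(0.09319751151134803), 465) [0.52408729 0.37872091 0.2398766 ] rim ((0.510654091835022, 0.3328225612640381), 0.04713471978902817, 556)
wheel ((0.5152307748794556, -0.2470252811908722), 0.09660390764474869, 796)
```

View pics/w2.png

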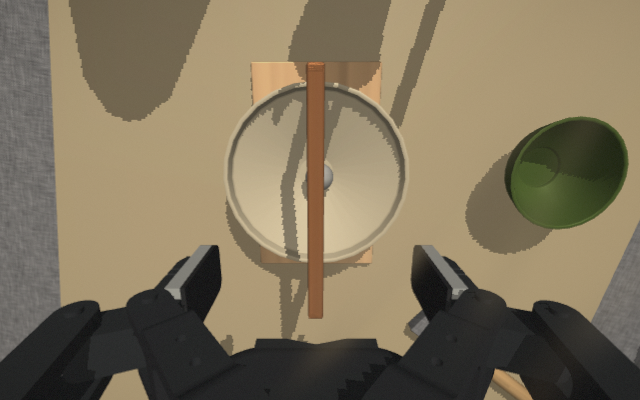

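Wrist view: the wooden bar runs upright at column 315 between the fingers, with the ball at (322,177) in the dish's middle. Descending.

>>> {"fn": "carry_out", "kwargs": {
  "targets": [
    {"x": 0.0007, "y": 0, "z": 0.012, "rx": 0, "ry": 0, "rz": 0, "grip": 0},
    {"x": 0, "y": 0, "z": 0.012, "rx": 0, "ry": 0, "rz": 0, "grip": 0},
    {"x": 0, "y": 0, "z": 0.012, "rx": 0, "ry": 0, "rz": 0, "grip": 0},
    {"x": 0, "y": 0, "z": 0.012, "rx": 0, "ry": 0, "rz": 0, "grip": 0},
    {"x": 0, "y": 0, "z": 0.012, "rx": 0, "ry": 0, "rz": 0, "grip": 0}
  ]
}}

```text
time: 14.45
position: [0.4967, 0.0599, 0.22]
eef_rot: [-2.017, -2.408, 0.001]
wrist_force: [-0.0, -0.6, -1.1]
grip_width: 1.001
finger_force: 0.0
```

>>> {"fn": "carry_out", "kwargs": {
  "targets": [
    {"x": 0, "y": 0, "z": 0.01, "rx": 0, "ry": 0, "rz": 0, "grip": 0},
    {"x": 0, "y": 0, "z": 0.01, "rx": 0, "ry": 0, "rz": 0, "grip": 0},
    {"x": 0, "y": 0, "z": 0.01, "rx": 0, "ry": 0, "rz": 0, "grip": 0},
    {"x": 0, "y": 0, "z": 0.006, "rx": 0, "ry": 0, "rz": 0, "grip": 0},
    {"x": 0, "y": 0, "z": 0.003, "rx": 0, "ry": 0, "rz": 0, "grip": 0}
  ]
}}

```text
time: 14.87
position: [0.4967, 0.0599, 0.1815]
eef_rot: [-2.017, -2.407, 0.002]
wrist_force: [-0.5, 1.2, 1.1]
grip_width: 0.998
finger_force: 0.0
```

>>> {"fn": "carry_out", "kwargs": {
  "targets": [
    {"x": 0, "y": 0, "z": 0, "rx": 0, "ry": 0, "rz": 0, "grip": 70},
    {"x": 0, "y": 0, "z": 0, "rx": 0, "ry": 0, "rz": 0, "grip": 120},
    {"x": 0, "y": 0, "z": 0, "rx": 0, "ry": 0, "rz": 0, "grip": 150},
    {"x": 0, "y": 0, "z": 0, "rx": 0, "ry": 0, "rz": 0, "grip": 170},
    {"x": 0, "y": 0, "z": 0, "rx": 0, "ry": 0, "rz": 0, "grip": 180}
  ],
  "grip_force": 50
}}

```text
time: 15.28
position: [0.4973, 0.0599, 0.1835]
eef_rot: [2.017, 2.408, 0.001]
wrist_force: [1.1, 0.7, -1.2]
grip_width: 0.306
finger_force: 0.0
```

>>> {"fn": "carry_out", "kwargs": {
  "targets": [
    {"x": 0, "y": 0, "z": 0, "rx": 0, "ry": 0, "rz": 0, "grip": 186},
    {"x": 0, "y": 0, "z": 0, "rx": 0, "ry": 0, "rz": 0, "grip": 191},
    {"x": 0, "y": 0, "z": 0, "rx": 0, "ry": 0, "rz": 0, "grip": 196},
    {"x": 0, "y": 0, "z": 0, "rx": 0, "ry": 0, "rz": 0, "grip": 201},
    {"x": 0, "y": 0, "z": 0, "rx": 0, "ry": 0, "rz": 0, "grip": 206}
  ]
}}

```text
time: 15.7
position: [0.497, 0.0599, 0.1829]
eef_rot: [-2.017, -2.408, -0.0]
wrist_force: [0.0, 0.0, 0.9]
grip_width: 0.194
finger_force: 0.0
```

>>> {"fn": "carry_out", "kwargs": {
  "targets": [
    {"x": 0, "y": 0, "z": 0, "rx": 0, "ry": 0, "rz": 0, "grip": 211},
    {"x": 0, "y": 0, "z": 0, "rx": 0, "ry": 0, "rz": 0, "grip": 216},
    {"x": 0, "y": 0, "z": 0, "rx": 0, "ry": 0, "rz": 0, "grip": 221},
    {"x": 0, "y": 0, "z": 0, "rx": 0, "ry": 0, "rz": 0, "grip": 226},
    {"x": 0, "y": 0, "z": 0, "rx": 0, "ry": 0, "rz": 0, "grip": 232}
  ]
}}

```text
time: 16.12
position: [0.4969, 0.0599, 0.1831]
eef_rot: [-2.017, -2.408, 0.001]
wrist_force: [-2.5, -0.8, 3.2]
grip_width: 0.13
finger_force: 49.0
```

>>> {"fn": "carry_out", "kwargs": {
  "targets": [
    {"x": 0, "y": 0, "z": 0, "rx": 0, "ry": 0, "rz": 0, "grip": 255},
    {"x": 0, "y": 0, "z": 0, "rx": 0, "ry": 0, "rz": 0, "grip": 255},
    {"x": 0, "y": 0, "z": 0, "rx": 0, "ry": 0, "rz": 0, "grip": 255},
    {"x": 0, "y": 0, "z": 0, "rx": 0, "ry": 0, "rz": 0, "grip": 255},
    {"x": 0, "y": 0, "z": 0, "rx": 0, "ry": 0, "rz": 0, "grip": 255}
  ],
  "grip_force": 100
}}

```text
time: 16.53
position: [0.497, 0.0599, 0.1832]
eef_rot: [2.017, 2.408, 0.0]
wrist_force: [-4.4, -0.1, 5.0]
grip_width: 0.114
finger_force: 98.1
```

>>> {"fn": "carry_out", "kwargs": {
  "targets": [
    {"x": 0, "y": 0, "z": -0.001, "rx": 0, "ry": 0, "rz": 0, "grip": 255},
    {"x": 0, "y": 0, "z": -0.001, "rx": 0, "ry": 0, "rz": 0, "grip": 255},
    {"x": 0, "y": 0, "z": -0.001, "rx": 0, "ry": 0, "rz": 0, "grip": 255},
    {"x": 0, "y": 0, "z": -0.002, "rx": 0, "ry": 0, "rz": 0, "grip": 255},
    {"x": 0, "y": 0, "z": -0.002, "rx": 0, "ry": 0, "rz": 0, "grip": 255}
  ]
}}

```text
time: 16.95
position: [0.4969, 0.0599, 0.1891]
eef_rot: [-2.017, -2.408, 0.001]
wrist_force: [0.0, -0.3, -5.6]
grip_width: 0.113
finger_force: 97.6
```

>>> {"fn": "carry_out", "kwargs": {
  "targets": [
    {"x": 0, "y": 0, "z": -0.003, "rx": 0, "ry": 0, "rz": 0, "grip": 255},
    {"x": 0, "y": 0, "z": -0.003, "rx": 0, "ry": 0, "rz": 0, "grip": 255},
    {"x": 0, "y": 0, "z": -0.004, "rx": 0, "ry": 0, "rz": 0, "grip": 255},
    {"x": 0, "y": 0, "z": -0.004, "rx": 0, "ry": 0, "rz": 0, "grip": 255},
    {"x": 0, "y": 0, "z": -0.005, "rx": 0, "ry": 0, "rz": 0, "grip": 255}
  ]
}}

```text
time: 17.37
position: [0.497, 0.0599, 0.2093]
eef_rot: [-2.017, -2.408, -0.0]
wrist_force: [0.3, 0.2, -5.0]
grip_width: 0.11
finger_force: 97.6
```

```bash
cat > dish.py <<'E'
from bench import readout, viewer
import cv2,numpy as np,sys
from h import *
s=readout.get_state();p=s["position"];e=s["eef_rot"];print(p,2*np.degrees(np.arctan2(e[1],e[0])),s["wrist_force"],s["torque"])
zf=p[2]-.183+.010
for n in("wrist","scene","side"):
    c=viewer.capture(n);W=cloud(c).reshape(-1,3);k=np.hypot(*(W[:,:2]-p[:2]).T)<.1
    r=W[k&(abs(W[:,2]-zf-.036)<.012)&(np.hypot(*(W[:,:2]-p[:2]).T)>.08)]
    A=np.c_[r[:,:2]-p[:2],np.ones(len(r))];print(n,"rim",circ(r),"tilt",np.linalg.lstsq(A,r[:,2],rcond=None)[0])
    px=c["pixels"].reshape(-1,3).astype(int);g=k&(np.ptp(px,1)<25)&(np.hypot(*(W[:,:2]-p[:2]).T)<.045)&(W[:,2]>zf+.015)&(W[:,2]<zf+.045)
    print("ball",g.sum(),W[g].mean(0)[:2]-p[:2] if g.any() else 0)
    if len(sys.argv)>1 and n==sys.argv[1]: cv2.imwrite(sys.argv[2],c["pixels"][:,:,::-1])
E
python3 dish.py wrist pics/w3.png
```

```text
[0.4970231  0.05989741 0.20928948] -259.90246758492526 [ 0.30291601  0.18017282 -5.00927091] [-0.00020906  0.0344495   0.02549625]
wrist rim ((0.4968337118625641, 0.0595855638384819), 0.08965826034545898, 9526) tilt [-0.01006357  0.01127102  0.06975541]
ball 189 [0.01282699 0.00314679]
scene rim ((0.5013788342475891, 0.05947893485426903), 0.09472700208425522, 521) tilt [0.00272886 0.01205117 0.07102942]
ball 63 [ 0.00954531 -0.00077842]
side rim ((0.49716809391975403, 0.06386513262987137), 0.0927290990948677, 720) tilt [-0.00416165  0.02051081  0.07008513]
ball 94 [0.00371099 0.00506974]
```

View pics/w3.png

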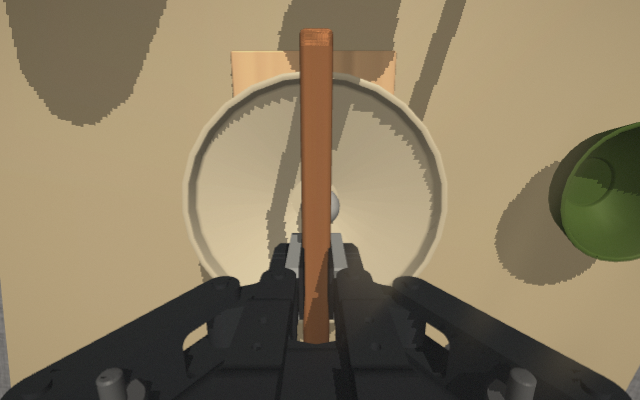

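The dish is lifted and level, and the ball is near its middle at (335,207), beside the bar. I'll carry on lifting gently.

>>> {"fn": "carry_out", "kwargs": {
  "targets": [
    {"x": 0, "y": 0, "z": -0.002, "rx": 0, "ry": 0, "rz": 0, "grip": 255},
    {"x": 0, "y": 0, "z": -0.004, "rx": 0, "ry": 0, "rz": 0, "grip": 255},
    {"x": 0, "y": 0, "z": -0.005, "rx": 0, "ry": 0, "rz": 0, "grip": 255},
    {"x": 0, "y": 0, "z": -0.006, "rx": 0, "ry": 0, "rz": 0, "grip": 255},
    {"x": 0, "y": 0, "z": -0.006, "rx": 0, "ry": 0, "rz": 0, "grip": 255}
  ]
}}

```text
time: 17.93
position: [0.4971, 0.0599, 0.2326]
eef_rot: [2.017, 2.408, 0.0]
wrist_force: [0.4, -0.3, -5.1]
grip_width: 0.114
finger_force: 97.6
```

>>> {"fn": "carry_out", "kwargs": {
  "targets": [
    {"x": 0, "y": 0, "z": -0.006, "rx": 0, "ry": 0, "rz": 0, "grip": 255},
    {"x": 0, "y": 0, "z": -0.006, "rx": 0, "ry": 0, "rz": 0, "grip": 255},
    {"x": 0, "y": 0, "z": -0.006, "rx": 0, "ry": 0, "rz": 0, "grip": 255},
    {"x": 0, "y": 0, "z": -0.006, "rx": 0, "ry": 0, "rz": 0, "grip": 255},
    {"x": 0, "y": 0, "z": -0.006, "rx": 0, "ry": 0, "rz": 0, "grip": 255}
  ]
}}

```text
time: 18.35
position: [0.497, 0.0599, 0.2626]
eef_rot: [2.017, 2.408, 0.0]
wrist_force: [-0.0, 0.8, -4.1]
grip_width: 0.111
finger_force: 97.6
```

>>> {"fn": "carry_out", "kwargs": {
  "targets": [
    {"x": 0, "y": 0, "z": -0.006, "rx": 0, "ry": 0, "rz": 0, "grip": 255},
    {"x": 0, "y": 0, "z": -0.006, "rx": 0, "ry": 0, "rz": 0, "grip": 255},
    {"x": 0, "y": 0, "z": -0.006, "rx": 0, "ry": 0, "rz": 0, "grip": 255},
    {"x": 0, "y": 0, "z": -0.006, "rx": 0, "ry": 0, "rz": 0, "grip": 255},
    {"x": 0, "y": 0, "z": -0.006, "rx": 0, "ry": 0, "rz": 0, "grip": 255}
  ]
}}

```text
time: 18.77
position: [0.497, 0.0599, 0.2925]
eef_rot: [2.017, 2.408, -0.0]
wrist_force: [0.6, 0.8, -5.7]
grip_width: 0.113
finger_force: 97.6
```

>>> {"fn": "carry_out", "kwargs": {
  "targets": [
    {"x": 0, "y": 0, "z": -0.006, "rx": 0, "ry": 0, "rz": 0, "grip": 255},
    {"x": 0, "y": 0, "z": -0.005, "rx": 0, "ry": 0, "rz": 0, "grip": 255},
    {"x": 0, "y": 0, "z": -0.004, "rx": 0, "ry": 0, "rz": 0, "grip": 255},
    {"x": 0, "y": 0, "z": -0.003, "rx": 0, "ry": 0, "rz": 0, "grip": 255},
    {"x": 0, "y": 0, "z": -0.002, "rx": 0, "ry": 0, "rz": 0, "grip": 255}
  ]
}}

```text
time: 19.18
position: [0.4971, 0.0599, 0.3123]
eef_rot: [2.017, 2.408, 0.0]
wrist_force: [-0.1, 0.2, -4.7]
grip_width: 0.112
finger_force: 97.6
```

>>> {"fn": "carry_out", "kwargs": {
  "targets": [
    {"x": -0.001, "y": -0.0001, "z": 0, "rx": 0, "ry": 0, "rz": 0, "grip": 255},
    {"x": -0.002, "y": -0.0002, "z": 0, "rx": 0, "ry": 0, "rz": 0, "grip": 255},
    {"x": -0.003, "y": -0.0003, "z": 0, "rx": 0, "ry": 0, "rz": 0, "grip": 255},
    {"x": -0.004, "y": -0.0004, "z": 0, "rx": 0, "ry": 0, "rz": 0, "grip": 255},
    {"x": -0.005, "y": -0.0006, "z": 0, "rx": 0, "ry": 0, "rz": 0, "grip": 255}
  ]
}}

```text
time: 19.6
position: [0.4981, 0.0445, 0.3116]
eef_rot: [-2.017, -2.408, 0.001]
wrist_force: [-0.3, 0.9, -5.0]
grip_width: 0.113
finger_force: 97.6
```

>>> {"fn": "carry_out", "kwargs": {
  "targets": [
    {"x": -0.006, "y": -0.0008, "z": 0, "rx": 0, "ry": 0, "rz": 0, "grip": 255},
    {"x": -0.007, "y": -0.0008, "z": 0, "rx": 0, "ry": 0, "rz": 0, "grip": 255},
    {"x": -0.007, "y": -0.0008, "z": 0, "rx": 0, "ry": 0, "rz": 0, "grip": 255},
    {"x": -0.007, "y": -0.0008, "z": 0, "rx": 0, "ry": 0, "rz": 0, "grip": 255},
    {"x": -0.007, "y": -0.0008, "z": 0, "rx": 0, "ry": 0, "rz": 0, "grip": 255}
  ]
}}

```text
time: 20.02
position: [0.5001, 0.0098, 0.3119]
eef_rot: [2.018, 2.408, -0.0]
wrist_force: [-0.3, -0.8, -4.6]
grip_width: 0.113
finger_force: 97.7
```

>>> {"fn": "carry_out", "kwargs": {
  "targets": [
    {"x": -0.007, "y": -0.0008, "z": 0, "rx": 0, "ry": 0, "rz": 0, "grip": 255},
    {"x": -0.007, "y": -0.0008, "z": 0, "rx": 0, "ry": 0, "rz": 0, "grip": 255},
    {"x": -0.007, "y": -0.0008, "z": 0, "rx": 0, "ry": 0, "rz": 0, "grip": 255},
    {"x": -0.007, "y": -0.0008, "z": 0, "rx": 0, "ry": 0, "rz": 0, "grip": 255},
    {"x": -0.007, "y": -0.0008, "z": 0, "rx": 0, "ry": 0, "rz": 0, "grip": 255}
  ]
}}

```text
time: 20.43
position: [0.5024, -0.0252, 0.3119]
eef_rot: [2.017, 2.408, 0.0]
wrist_force: [0.2, -0.4, -5.6]
grip_width: 0.109
finger_force: 97.7
```

>>> {"fn": "carry_out", "kwargs": {
  "targets": [
    {"x": -0.007, "y": -0.0008, "z": 0, "rx": 0, "ry": 0, "rz": 0, "grip": 255},
    {"x": -0.007, "y": -0.0008, "z": 0, "rx": 0, "ry": 0, "rz": 0, "grip": 255},
    {"x": -0.007, "y": -0.0008, "z": 0, "rx": 0, "ry": 0, "rz": 0, "grip": 255},
    {"x": -0.007, "y": -0.0008, "z": 0, "rx": 0, "ry": 0, "rz": 0, "grip": 255},
    {"x": -0.007, "y": -0.0008, "z": 0, "rx": 0, "ry": 0, "rz": 0, "grip": 255}
  ]
}}

```text
time: 20.85
position: [0.5046, -0.0604, 0.3119]
eef_rot: [2.017, 2.408, -0.0]
wrist_force: [-0.3, -1.2, -5.1]
grip_width: 0.117
finger_force: 97.7
```

```bash
python3 dish.py
```

```text
[ 0.50455547 -0.06035522  0.31186038] 100.09633499122106 [-0.32791145 -1.23368726 -5.05812205] [-0.01659632 -0.0104175  -0.0470526 ]
wrist rim ((0.5042971968650818, -0.060547810047864914), 0.0896398276090622, 9523) tilt [-0.01039497  0.0114989   0.17231803]
ball 196 [0.01280309 0.00376266]
scene rim ((0.5080444812774658, -0.06236281991004944), 0.09601864218711853, 595) tilt [0.00022338 0.01606841 0.17234143]
ball 80 [ 0.00971212 -0.00253923]
side rim ((0.50513756275177, -0.05748903378844261), 0.093669094145298, 771) tilt [-0.00559241  0.01360017  0.17157673]
ball 87 [0.00341863 0.00266808]
```

>>> {"fn": "carry_out", "kwargs": {
  "targets": [
    {"x": -0.002, "y": -0.0002, "z": 0, "rx": 0, "ry": 0, "rz": 0, "grip": 255},
    {"x": -0.004, "y": -0.0004, "z": 0, "rx": 0, "ry": 0, "rz": 0, "grip": 255},
    {"x": -0.005, "y": -0.0006, "z": 0, "rx": 0, "ry": 0, "rz": 0, "grip": 255},
    {"x": -0.006, "y": -0.0006, "z": 0, "rx": 0, "ry": 0, "rz": 0, "grip": 255},
    {"x": -0.007, "y": -0.0008, "z": 0, "rx": 0, "ry": 0, "rz": 0, "grip": 255}
  ]
}}

```text
time: 21.42
position: [0.5062, -0.0842, 0.3119]
eef_rot: [2.017, 2.409, 0.0]
wrist_force: [0.2, 0.4, -4.8]
grip_width: 0.113
finger_force: 97.6
```

>>> {"fn": "carry_out", "kwargs": {
  "targets": [
    {"x": -0.0074, "y": -0.0008, "z": 0, "rx": 0, "ry": 0, "rz": 0, "grip": 255},
    {"x": -0.0074, "y": -0.0008, "z": 0, "rx": 0, "ry": 0, "rz": 0, "grip": 255},
    {"x": -0.0074, "y": -0.0008, "z": 0, "rx": 0, "ry": 0, "rz": 0, "grip": 255},
    {"x": -0.0074, "y": -0.0008, "z": 0, "rx": 0, "ry": 0, "rz": 0, "grip": 255},
    {"x": -0.0074, "y": -0.0008, "z": 0, "rx": 0, "ry": 0, "rz": 0, "grip": 255}
  ]
}}

```text
time: 21.83
position: [0.5087, -0.1218, 0.3118]
eef_rot: [-2.018, -2.408, 0.0]
wrist_force: [0.2, -0.1, -4.9]
grip_width: 0.114
finger_force: 97.6
```

>>> {"fn": "carry_out", "kwargs": {
  "targets": [
    {"x": -0.0074, "y": -0.0008, "z": 0, "rx": 0, "ry": 0, "rz": 0, "grip": 255},
    {"x": -0.0074, "y": -0.0008, "z": 0, "rx": 0, "ry": 0, "rz": 0, "grip": 255},
    {"x": -0.0074, "y": -0.0008, "z": 0, "rx": 0, "ry": 0, "rz": 0, "grip": 255},
    {"x": -0.0074, "y": -0.0008, "z": 0, "rx": 0, "ry": 0, "rz": 0, "grip": 255},
    {"x": -0.0074, "y": -0.0008, "z": 0, "rx": 0, "ry": 0, "rz": 0, "grip": 255}
  ]
}}

```text
time: 22.25
position: [0.5113, -0.1588, 0.3119]
eef_rot: [-2.017, -2.408, -0.0]
wrist_force: [0.8, 0.4, -5.0]
grip_width: 0.115
finger_force: 97.6
```

>>> {"fn": "carry_out", "kwargs": {
  "targets": [
    {"x": -0.0074, "y": -0.0008, "z": 0, "rx": 0, "ry": 0, "rz": 0, "grip": 255},
    {"x": -0.0074, "y": -0.0008, "z": 0, "rx": 0, "ry": 0, "rz": 0, "grip": 255},
    {"x": -0.0074, "y": -0.0008, "z": 0, "rx": 0, "ry": 0, "rz": 0, "grip": 255},
    {"x": -0.0074, "y": -0.0008, "z": 0, "rx": 0, "ry": 0, "rz": 0, "grip": 255},
    {"x": -0.0074, "y": -0.0008, "z": 0, "rx": 0, "ry": 0, "rz": 0, "grip": 255}
  ]
}}

```text
time: 22.67
position: [0.5138, -0.1959, 0.3119]
eef_rot: [-2.017, -2.408, 0.0]
wrist_force: [0.5, 0.0, -4.7]
grip_width: 0.115
finger_force: 97.6
```

>>> {"fn": "carry_out", "kwargs": {
  "targets": [
    {"x": -0.0074, "y": -0.0008, "z": 0, "rx": 0, "ry": 0, "rz": 0, "grip": 255},
    {"x": -0.0074, "y": -0.0008, "z": 0, "rx": 0, "ry": 0, "rz": 0, "grip": 255},
    {"x": -0.0074, "y": -0.0008, "z": 0, "rx": 0, "ry": 0, "rz": 0, "grip": 255},
    {"x": -0.0074, "y": -0.0008, "z": 0, "rx": 0, "ry": 0, "rz": 0, "grip": 255},
    {"x": -0.007, "y": -0.0008, "z": 0, "rx": 0, "ry": 0, "rz": 0, "grip": 255}
  ]
}}

```text
time: 23.08
position: [0.5163, -0.2327, 0.3118]
eef_rot: [-2.017, -2.408, 0.0]
wrist_force: [-0.3, 0.1, -4.9]
grip_width: 0.113
finger_force: 97.6
```

>>> {"fn": "carry_out", "kwargs": {
  "targets": [
    {"x": -0.005, "y": -0.0006, "z": 0, "rx": 0, "ry": 0, "rz": 0, "grip": 255},
    {"x": -0.004, "y": -0.0004, "z": 0, "rx": 0, "ry": 0, "rz": 0, "grip": 255},
    {"x": -0.003, "y": -0.0003, "z": 0, "rx": 0, "ry": 0, "rz": 0, "grip": 255},
    {"x": -0.002, "y": -0.0002, "z": 0, "rx": 0, "ry": 0, "rz": 0, "grip": 255},
    {"x": -0.001, "y": -0.0001, "z": 0, "rx": 0, "ry": 0, "rz": 0, "grip": 255}
  ]
}}

```text
time: 23.5
position: [0.5174, -0.2471, 0.3118]
eef_rot: [-2.017, -2.408, -0.0]
wrist_force: [-0.5, 0.7, -5.4]
grip_width: 0.117
finger_force: 97.6
```

>>> {"fn": "carry_out", "kwargs": {
  "targets": [
    {"x": 0, "y": 0, "z": 0, "rx": 0, "ry": 0, "rz": 1, "grip": 255},
    {"x": 0, "y": 0, "z": 0, "rx": 0, "ry": 0, "rz": 2, "grip": 255},
    {"x": 0, "y": 0, "z": 0, "rx": 0, "ry": 0, "rz": 3, "grip": 255},
    {"x": 0, "y": 0, "z": 0, "rx": 0, "ry": 0, "rz": 3.5, "grip": 255},
    {"x": 0, "y": 0, "z": 0, "rx": 0, "ry": 0, "rz": 3.5, "grip": 255}
  ]
}}

```text
time: 23.92
position: [0.5174, -0.2466, 0.3119]
eef_rot: [-2.281, -2.161, -0.0]
wrist_force: [-0.3, 0.0, -5.9]
grip_width: 0.113
finger_force: 97.6
```

>>> {"fn": "carry_out", "kwargs": {
  "targets": [
    {"x": 0, "y": 0, "z": 0, "rx": 0, "ry": 0, "rz": 3.2, "grip": 255},
    {"x": 0, "y": 0, "z": 0, "rx": 0, "ry": 0, "rz": 3.2, "grip": 255},
    {"x": 0, "y": 0, "z": 0, "rx": 0, "ry": 0, "rz": 3.2, "grip": 255},
    {"x": 0, "y": 0, "z": 0, "rx": 0, "ry": 0, "rz": 3.2, "grip": 255},
    {"x": 0, "y": 0, "z": 0, "rx": 0, "ry": 0, "rz": 3.2, "grip": 255}
  ]
}}

```text
time: 24.33
position: [0.5174, -0.2465, 0.312]
eef_rot: [2.559, 1.822, 0.0]
wrist_force: [-0.3, 0.7, -4.2]
grip_width: 0.115
finger_force: 97.6
```

>>> {"fn": "carry_out", "kwargs": {
  "targets": [
    {"x": 0, "y": 0, "z": 0, "rx": 0, "ry": 0, "rz": 3.2, "grip": 255},
    {"x": 0, "y": 0, "z": 0, "rx": 0, "ry": 0, "rz": 3.2, "grip": 255},
    {"x": 0, "y": 0, "z": 0, "rx": 0, "ry": 0, "rz": 3.2, "grip": 255},
    {"x": 0, "y": 0, "z": 0, "rx": 0, "ry": 0, "rz": 3.2, "grip": 255},
    {"x": 0, "y": 0, "z": 0, "rx": 0, "ry": 0, "rz": 3.2, "grip": 255}
  ]
}}

```text
time: 24.75
position: [0.5174, -0.2466, 0.312]
eef_rot: [2.788, 1.449, 0.0]
wrist_force: [-0.5, -0.2, -4.2]
grip_width: 0.115
finger_force: 97.6
```

>>> {"fn": "carry_out", "kwargs": {
  "targets": [
    {"x": 0, "y": 0, "z": 0, "rx": 0, "ry": 0, "rz": 3.2, "grip": 255},
    {"x": 0, "y": 0, "z": 0, "rx": 0, "ry": 0, "rz": 3.2, "grip": 255},
    {"x": 0, "y": 0, "z": 0, "rx": 0, "ry": 0, "rz": 3.2, "grip": 255},
    {"x": 0, "y": 0, "z": 0, "rx": 0, "ry": 0, "rz": 3.2, "grip": 255},
    {"x": 0, "y": 0, "z": 0, "rx": 0, "ry": 0, "rz": 3.2, "grip": 255}
  ]
}}

```text
time: 25.17
position: [0.5174, -0.2466, 0.312]
eef_rot: [-2.962, -1.046, -0.0]
wrist_force: [-0.4, -0.2, -5.2]
grip_width: 0.118
finger_force: 97.6
```

>>> {"fn": "carry_out", "kwargs": {
  "targets": [
    {"x": 0, "y": 0, "z": 0, "rx": 0, "ry": 0, "rz": 3.2, "grip": 255},
    {"x": 0, "y": 0, "z": 0, "rx": 0, "ry": 0, "rz": 3.2, "grip": 255},
    {"x": 0, "y": 0, "z": 0, "rx": 0, "ry": 0, "rz": 3.2, "grip": 255},
    {"x": 0, "y": 0, "z": 0, "rx": 0, "ry": 0, "rz": 3.2, "grip": 255},
    {"x": 0, "y": 0, "z": 0, "rx": 0, "ry": 0, "rz": 3.2, "grip": 255}
  ]
}}

```text
time: 25.58
position: [0.5174, -0.2465, 0.312]
eef_rot: [-3.079, -0.624, -0.0]
wrist_force: [-0.7, -0.4, -4.6]
grip_width: 0.113
finger_force: 97.6
```

>>> {"fn": "carry_out", "kwargs": {
  "targets": [
    {"x": 0, "y": 0, "z": 0, "rx": 0, "ry": 0, "rz": 3.5, "grip": 255},
    {"x": 0, "y": 0, "z": 0, "rx": 0, "ry": 0, "rz": 3.5, "grip": 255},
    {"x": 0, "y": 0, "z": 0, "rx": 0, "ry": 0, "rz": 3, "grip": 255},
    {"x": 0, "y": 0, "z": 0, "rx": 0, "ry": 0, "rz": 2, "grip": 255},
    {"x": 0, "y": 0, "z": 0, "rx": 0, "ry": 0, "rz": 1, "grip": 255}
  ]
}}

```text
time: 26.0
position: [0.5174, -0.2466, 0.312]
eef_rot: [-3.13, -0.273, -0.0]
wrist_force: [0.4, -0.1, -4.5]
grip_width: 0.113
finger_force: 97.6
```

```bash
python3 dish.py scene pics/f.png
```

```text
[ 0.5173874  -0.2465775   0.31201702] -350.0121081283317 [ 0.43426052 -0.13037509 -4.53512268] [-0.01885586  0.01462915 -0.03722308]
wrist rim ((0.5168816447257996, -0.24490058422088623), 0.08970203995704651, 9508) tilt [0.01146306 0.00292469 0.17257875]
ball 214 [-0.00226514 -0.01278512]
scene rim ((0.5177894234657288, -0.24365317821502686), 0.09613288938999176, 590) tilt [0.0084575  0.02148809 0.1728215 ]
ball 74 [-0.00035211 -0.00252729]
side rim ((0.5152242183685303, -0.24238456785678864), 0.0953063815832138, 639) tilt [0.00159239 0.01134694 0.17122536]
ball 70 [-0.00733367  0.0040325 ]
```

View pics/f.png

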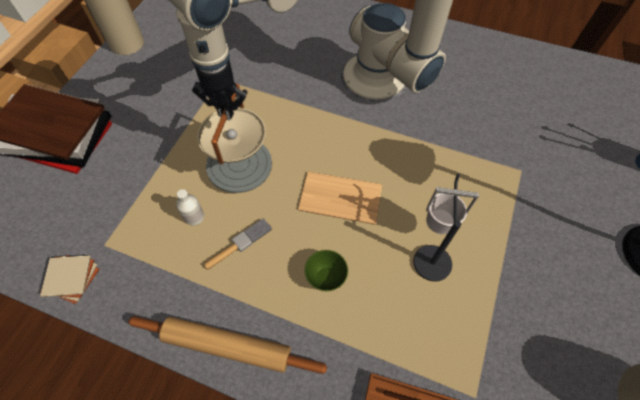

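The picture shows the dish level over the wheel at (232,138), quarter turned, with the ball in its middle. The pail hangs at (447,210), and the bowl, bottle and brush are where they started. I'll let it settle and hand in.

>>> {"fn": "carry_out", "kwargs": {
  "targets": [
    {"x": 0, "y": 0, "z": 0, "rx": 0, "ry": 0, "rz": 0, "grip": 255},
    {"x": 0, "y": 0, "z": 0, "rx": 0, "ry": 0, "rz": 0, "grip": 255},
    {"x": 0, "y": 0, "z": 0, "rx": 0, "ry": 0, "rz": 0, "grip": 255},
    {"x": 0, "y": 0, "z": 0, "rx": 0, "ry": 0, "rz": 0, "grip": 255},
    {"x": 0, "y": 0, "z": 0, "rx": 0, "ry": 0, "rz": 0, "grip": 255}
  ]
}}

```text
time: 26.57
position: [0.5173, -0.2469, 0.3119]
eef_rot: [-3.129, -0.277, 0.0]
wrist_force: [-0.5, -0.5, -4.2]
grip_width: 0.11
finger_force: 97.6
```

>>> {"fn": "carry_out", "kwargs": {
  "targets": [
    {"x": 0, "y": 0, "z": 0, "rx": 0, "ry": 0, "rz": 0, "grip": 255},
    {"x": 0, "y": 0, "z": 0, "rx": 0, "ry": 0, "rz": 0, "grip": 255},
    {"x": 0, "y": 0, "z": 0, "rx": 0, "ry": 0, "rz": 0, "grip": 255},
    {"x": 0, "y": 0, "z": 0, "rx": 0, "ry": 0, "rz": 0, "grip": 255},
    {"x": 0, "y": 0, "z": 0, "rx": 0, "ry": 0, "rz": 0, "grip": 255}
  ]
}}

```text
time: 26.98
position: [0.5173, -0.2469, 0.3119]
eef_rot: [-3.129, -0.276, 0.0]
wrist_force: [-0.3, -0.8, -5.7]
grip_width: 0.112
finger_force: 97.6
```

>>> {"fn": "carry_out", "kwargs": {
  "targets": [
    {"x": 0, "y": 0, "z": 0, "rx": 0, "ry": 0, "rz": 0, "grip": 255},
    {"x": 0, "y": 0, "z": 0, "rx": 0, "ry": 0, "rz": 0, "grip": 255},
    {"x": 0, "y": 0, "z": 0, "rx": 0, "ry": 0, "rz": 0, "grip": 255},
    {"x": 0, "y": 0, "z": 0, "rx": 0, "ry": 0, "rz": 0, "grip": 255},
    {"x": 0, "y": 0, "z": 0, "rx": 0, "ry": 0, "rz": 0, "grip": 255}
  ]
}}

```text
time: 27.4
position: [0.5173, -0.2469, 0.3119]
eef_rot: [3.129, 0.276, -0.0]
wrist_force: [0.3, 0.6, -5.7]
grip_width: 0.114
finger_force: 97.6
```

```bash
python3 dish.py; python3 -c "
from bench import finish_job
print(finish_job())"
```

```text
[ 0.51730356 -0.24692063  0.3118737 ] 10.093830623611861 [ 0.34383908  0.62958735 -5.65943429] [ 0.0347862  -0.00094446 -0.04843667]
wrist rim ((0.5169203877449036, -0.24552175402641296), 0.0897577702999115, 9503) tilt [0.01168349 0.00319865 0.1724474 ]
ball 214 [-0.00219879 -0.01277253]
scene rim ((0.5175536870956421, -0.24329951405525208), 0.0965350866317749, 588) tilt [0.00811535 0.02009043 0.17273883]
ball 74 [-0.00049821 -0.00239038]
side rim ((0.5155713558197021, -0.24209630489349365), 0.09440598636865616, 629) tilt [0.00033917 0.01083052 0.1712312 ]
ball 70 [-0.00725991  0.00423712]
the job is handed in; nothing more can be done
None
```

The job is handed in with no verdict returned: the pail hangs free on the hook, and the dish is held level and quarter turned about 100 mm above the wheel with the ball in its middle.

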